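Square the planter into the corner of the decorating jig

TASK

Without gripping or lifting it, push the upturned terracotta planter along the plywood base into the corner of the jig, so that its long side lies flush against the long rail and its end flush against the short end stop. Keep it flat on the base, leave the saucer, tumbler, jar and spatula where they are, and finish with the arm clear.

Things in the scene. Friction and masses are not known exactly. Their poses are not given: they have to be found in the camera images.
- jig: Fixed plywood base, 280 (x) x 480 (y) x 18 mm thick, flat on the table; origin at the centre of its underside, z up. Along its far (+x) side runs a dark wooden long rail, 440 mm long, 22 mm thick, standing 25 mm above the base's top; the rail's inner face looks to -x and lies at x = +110 mm. Position and yaw vary.
- endstop: Short dark wooden stop fixed on the jig's base, square to the long rail: 170 (x) x 20 (y) x 25 mm high; origin at the centre of its underside, axes parallel to the jig's. It is at the left (y = +205 mm in the jig's frame) or the right end (y = -205 mm), with a 15 mm gap between it and the long rail. Its working face looks to the middle of the jig, 10 mm from its origin.
- planter: Upturned oblong terracotta planter: closed block 95 (x) x 140 (y) x 54 mm high, plus two 6 mm foot bars on top; too wide to grip. Origin at the centre of its underside, z up. 0.45 to 0.8 kg, slides with ordinary friction (2 to 10 N). Starts on the base, clear of rail and stop, turned up to 0.35 rad against the jig. Either long side may go to the rail.
- saucer: Loose round terracotta saucer, 80 mm across, 14 mm high, on the jig's base at the other end from the end stop. Origin at the centre of its underside. Leave alone.
- tumbler: Loose terracotta tumbler, 74 mm across, 100 mm high, on the table beside the jig. Origin at the centre of its underside. Leave alone.
- jar: Loose white glaze jar with lid, 70 mm across, 90 mm high, on the table on the other side of the jig. Origin at the centre of its underside. Leave alone.
- tool: Loose spatula, 180 mm long, lying on the table beyond the jig's long rail. Leave alone.
Mind the look-alikes: they are no part of the job. What is shaped like the planter but green or pink is not meant.

How it is judged:
By the outcome, as a careful person would: the job done as asked, in the order asked, and still so for the second after the job is handed in, with the robot touching nothing.
It also fails if it takes over 51 s, if anything falls off the work surface, if the arm or the gripper's body presses on something with over 40 N, if the wrist force passes 120 N, or if a joint passes its speed limit or range.

ROBOT

A 6-joint arm with a two-finger parallel gripper is mounted at the origin on the work surface. World frame = base frame: x ahead of the robot, y to its left, z up, the work surface at z = 0. Lengths are in m, angles in rad, forces in N, time in s.
With the tool pointing down it reaches from about 0.325 to 1 m from the base axis. Payload 5.1 kg.
Tool frame: the origin (TCP) lies midway between the tips of the shut fingers; the grasp point (between the pads) lies 19 mm behind it; z points along the fingers, y is the line along which they close (so a half turn about z gives the same grasp; the last joint's range is limited). The gripper opens to 85 mm and grips with 20 to 120 N. Pads are 22 mm wide; open, the fingers measure 114 mm over their backs; the gripper's body (76 mm by 85 mm) begins 54 mm behind the grasp point. The pads swing forward as they close: fully open they stand 13 mm farther back than shut.
Start: joints at [-1.185, 0.124, 1.65, -0, 1.367, -0.083], TCP at [0.294, -0.58, 0.231] pointing down, gripper open.
Joint ranges: [-2.61, 2.61], [-1.02, 2.33], [0.03, 2.71], [-1.35, 4.49], [0.32, 2.68], [-2.91, 2.91]. Speed limits (rad/s): [2.57, 2.57, 3.14, 3.14, 3.14, 3.14].

INTERFACE

Orientations are given as a unit quaternion [x, y, z, w].
In Python, from bench import arm, viewer gives the robot as it stands.
- The arm moves only by the shell command python3 -m crank 'ROWS' [FORCE]. ROWS is JSON, a list of rows, each an object of numbers: "grip": the opening, from 0 (shut) to 1 (fully open); "dx", "dy", "dz": the shift along the tool's x, y, z in m; "spin": the turn about the tool's z in degrees. In form: [{"grip": .., "dx": .., "dy": .., "dz": .., "spin": ..}, ...]. A call has 1 to 10 rows; each row is the pose to reach, as a shift and turn from the pose commanded when the call began, along the tool's axes at that moment; what a row does not reach only later rows make up. A row lasts 1/8 s, in which the tool goes at most 62.5 mm and 10.7 degrees, less where a joint would pass 70% of its speed; a pose out of reach is approached as far as the arm can. A call with a gripper value outside its range is refused whole. The fingers move at their own pace and stop on an object; FORCE is the grip in N (left out, the last holds). Time passes only in rows, so rows that repeat a pose let the fingers close. It gives the time, the measured TCP pose, the force, the opening and the grip force at its end, in the units of the state.
- arm.read_state(): the state, without advancing time (a new reading comes with each control period).
- viewer.snapshot(name): name is "scene" or "side" or "wrist"; returns a dict with "image" (420x560x3 uint8, blue, green, red), "K" (3x3 intrinsics, pixels), "origin" and "attitude" of the camera in the world; the wrist camera has in their place "mount" (4x4, takes a point from camera to tool coordinates, whose origin is the TCP and whose axes are the flange's). Camera axes: x right, y up, looking along -z (the intrinsics and any distortion apply to the point x, -y, -z); pixel columns grow to the right and rows downward; lengths in m; the calibration is good to about 2 mm. A picture is of the moment at which its call begins: read the wrist's pose just before it. There is no depth.
- arm.finish_job(): hands the job in; it is judged then, once.
The state is a dict: "time": time; "joints": joint angles; "qd": joint speeds; "joint_efforts": joint torques, N m; "ee_pos": TCP position; "tool_rot": TCP orientation; "wrist_force": force on the tool from outside, world axes, zero at the start; "torque": the same for the moment, N m; "grip_width": opening from 0.0 (shut) to 1.0 (fully open); "grip_force": force on a finger pad.
Only numpy, scipy, OpenCV 4.12 (cv2) and the standard library are available. Lean on these libraries where they do the work, as an engineer would, in place of code of your own. Each camera call takes 0.05 s, during which the arm holds its last target. There are 200 camera calls.

## Working session

There is one attempt and no reset: what is moved stays moved. The work goes in short steps, Python scripts to look and compute and a shell command to move; the robot and the scene stay as the last step left them, time stands still between calls to the robot, and variables do not carry over. Pictures are saved under pics/ and viewed, at most 10 in all, crops included, and the job is handed in when it is done.

```bash
mkdir -p pics; python3 - <<'E'
from bench import arm, viewer
import cv2,numpy as np,pickle
s=arm.read_state();print(s)
d={}
for n in("scene","side"):
    v=viewer.snapshot(n);d[n]=v;print(n,{k:np.round(x,4).tolist() if k!='image' else 0 for k,x in v.items()})
pickle.dump(d,open('d.pkl','wb'))
cv2.imwrite('pics/a.png',np.vstack([d["scene"]["image"],d["side"]["image"]])[:, :] if 0 else d["scene"]["image"])
cv2.imwrite('pics/b.png',d["side"]["image"])
E
```

```text
{'time': 0.0, 'joints': array([-1.18463478e+00,  1.24495114e-01,  1.65168971e+00,  1.62641473e-05,
        1.36750494e+00, -8.26312917e-02]), 'qd': array([-1.06902544e-03,  7.36903907e-05, -2.33649257e-03,  1.20437264e-04,
       -1.59981761e-03, -1.07783278e-03]), 'joint_efforts': array([-2.91849437e-04, -4.23617005e+01, -3.65452802e+01, -8.95795847e-05,
        6.85890001e-03,  6.64784068e-07]), 'ee_pos': array([ 0.29340224, -0.57931934,  0.23005021]), 'tool_rot': array([ 9.72654552e-01,  2.32254219e-01, -1.50652169e-04, -1.03770405e-03]), 'wrist_force': array([ 0.15625369, -0.1188963 ,  0.62698562]), 'torque': array([-0.08975296, -0.02616578, -0.00312123]), 'grip_force': 0.0, 'grip_width': 0.998537699089038}
scene {'image': 0, 'K': [[446.2664, 0.0, 274.4404], [0.0, 446.2664, 208.1216], [0.0, 0.0, 1.0]], 'origin': [0.9733, -0.5028, 1.1297], 'attitude': [0.2529, 0.0882, 0.3371, 0.9026]}
side {'image': 0, 'K': [[410.5072, 0.0, 282.6686], [0.0, 410.5072, 207.4453], [0.0, 0.0, 1.0]], 'origin': [0.3536, 0.614, 0.7805], 'attitude': [-0.0549, 0.3437, 0.925, -0.1525]}
```

View pics/a.png

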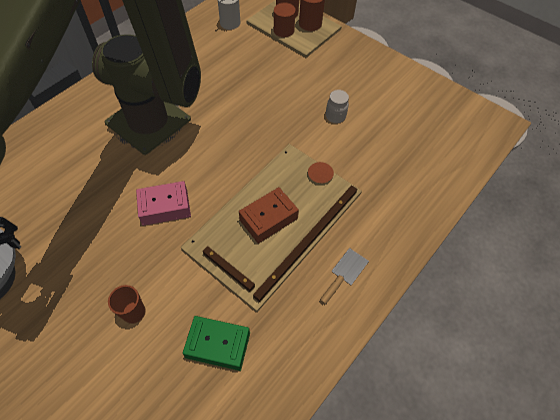

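View pics/b.png

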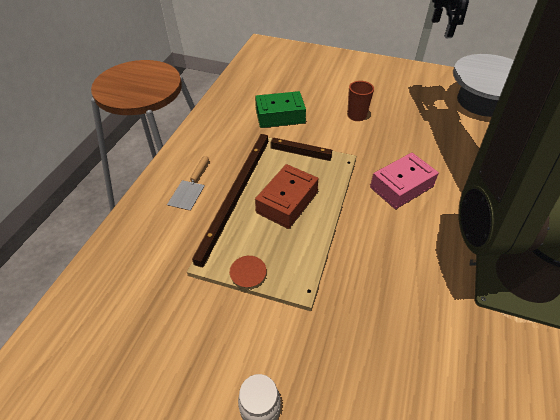

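The terracotta block is at scene (269,214) and side (287,195), lying on the plywood. The look-alikes are pink at scene (163,201) and green at (217,343). The terracotta one fits by colour and by being on the jig. The end stop is at scene (228,268), the saucer at (320,173), the tumbler at (126,303), the jar at (338,106) and the spatula at (345,272).

```bash
cat > h.py <<'E'
import cv2,numpy as np
from scipy.spatial.transform import Rotation as R
def cast(v,px,z):
    px=np.asarray(px,float).reshape(-1,2);K=v['K']
    r=np.c_[(px[:,0]-K[0,2])/K[0,0],-(px[:,1]-K[1,2])/K[1,1],-np.ones(len(px))]
    r=r@R.from_quat(v['attitude']).as_matrix().T; o=np.array(v['origin'])
    return (o+r*((z-o[2])/r[:,2])[:,None])[:,:2]
def blob(m,near=None):
    m=m.astype(np.uint8)
    n,l,s,c=cv2.connectedComponentsWithStats(m)
    return [(s[i,4],c[i],l==i) for i in range(1,n) if s[i,4]>60]
def rect(v,mask,z):
    ys,xs=np.nonzero(mask);p=cast(v,np.c_[xs,ys],z)
    o=p.mean(0)
    (c,wh,a)=cv2.minAreaRect(((p-o)*1000).astype(np.float32))
    w,h=wh
    if w<h: w,h=h,w; a+=90
    a=(a+90)%180-90
    return np.array(c)/1000+o,(w,h),a   # long-axis direction, deg
E
python3 - <<'E'
import pickle;from h import *
d=pickle.load(open('d.pkl','rb'))
for n,pt in(("scene",(269,214)),("side",(287,195))):
    v=d[n];im=v['image'];hsv=cv2.cvtColor(im,cv2.COLOR_BGR2HSV);H,S,V=cv2.split(hsv)
    print(n,'px',[(p,hsv[p[1],p[0]].tolist()) for p in ([(270,205),(285,225),(255,235),(320,173),(300,250),(228,268)] if n=="scene" else [(287,180),(275,212),(310,200),(248,270),(235,200),(300,149)])])
    b=[x for x in blob((S>120)&((H<9)|(H>172))&(V>105)) if np.hypot(*(x[1]-pt))<130]
    for x in b: print(' terra',x[0],x[1].round(),rect(v,x[2],.072))
    for x in blob((V<75)):
        if x[0]<3000 and np.hypot(*(x[1]-pt))<110: print(' dark',x[0],x[1].round(),rect(v,x[2],.043))
c=d['scene']['image'][130:320,170:380];cv2.imwrite('pics/c.png',cv2.resize(c,None,fx=3,fy=3,interpolation=cv2.INTER_NEAREST)[:600,:630])
E
```

```text
scene px [((270, 205), [9, 167, 128]), ((285, 225), [7, 181, 38]), ((255, 235), [10, 156, 54]), ((320, 173), [8, 166, 126]), ((300, 250), [11, 148, 62]), ((228, 268), [10, 140, 69])]
 terra 291 [320. 172.] (array([0.58562253, 0.16822493]), (70.71541595458984, 64.36510467529297), 41.22983932495117)
 terra 944 [268. 211.] (array([ 0.55773015, -0.02869283]), (136.01524353027344, 91.39002227783203), 76.4792709350586)
 dark 1343 [303. 245.] (array([ 0.68906572, -0.01377727]), (446.2136535644531, 26.481101989746094), -88.93614745140076)
 dark 117 [160. 217.] (array([ 0.34119262, -0.22115478]), (142.46328735351562, 42.484336853027344), 60.349029541015625)
 dark 530 [266. 228.] (array([ 0.57992811, -0.05778018]), (169.28176879882812, 98.77804565429688), 42.31584548950195)
 dark 582 [228. 269.] (array([ 0.58296105, -0.22085882]), (173.72369384765625, 27.118350982666016), 0.9766635298728943)
 dark 146 [219. 281.] (array([ 0.58485156, -0.25954254]), (266.2737731933594, 4.608431339263916), 1.0923174619674683)
side px [((287, 180), [7, 180, 153]), ((275, 212), [6, 182, 73]), ((310, 200), [8, 208,
[... 222 characters left out ...]
7 [287. 189.] (array([ 0.55636978, -0.02674578]), (139.10067749023438, 92.77603149414062), 76.74004364013672)
 terra 878 [248. 271.] (array([0.56004869, 0.21660135]), (70.86843872070312, 70.25762176513672), 18.78496551513672)
 dark 693 [281. 118.] (array([ 0.67723807, -0.3313381 ]), (147.4212188720703, 121.27079010009766), 19.494218826293945)
 dark 1700 [229. 203.] (array([ 0.68045665, -0.0023691 ]), (450.60333251953125, 31.364181518554688), -88.96809363365173)
 dark 638 [301. 149.] (array([ 0.57544235, -0.20308283]), (171.26792907714844, 43.40294647216797), 0.9042772054672241)
 dark 788 [288. 209.] (array([ 0.5552029 , -0.02825244]), (170.31396484375, 113.84693908691406), 76.37925720214844)
```

View pics/c.png

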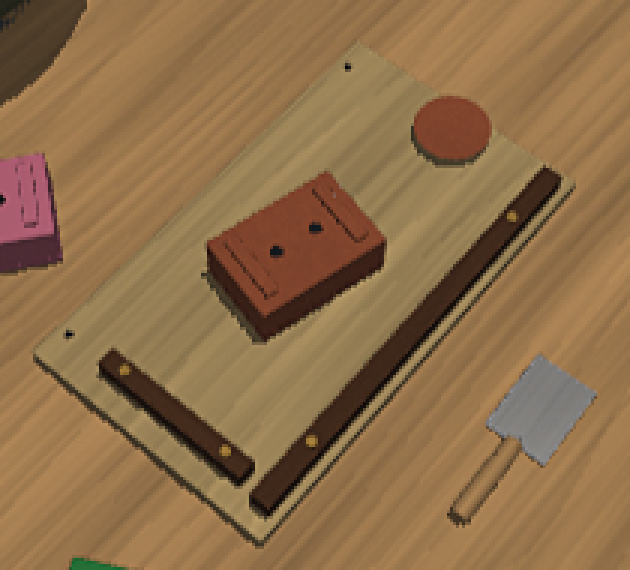

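The crop confirms it: brown terracotta planter with foot bars, at scene (269,214), about 14° off the rail. The stop is at the -y end. I'll move to the -x side of the planter with the gripper open and squared to the rail.

```bash
python3 -m crank '[{"grip":1,"dx":0.388,"dy":-0.42,"dz":0,"spin":25.8},{"grip":1,"dx":0.388,"dy":-0.42,"dz":0,"spin":25.8},{"grip":1,"dx":0.388,"dy":-0.42,"dz":0,"spin":25.8},{"grip":1,"dx":0.388,"dy":-0.42,"dz":0,"spin":25.8},{"grip":1,"dx":0.388,"dy":-0.42,"dz":0,"spin":25.8},{"grip":1,"dx":0.388,"dy":-0.42,"dz":0,"spin":25.8},{"grip":1,"dx":0.388,"dy":-0.42,"dz":0,"spin":25.8},{"grip":1,"dx":0.388,"dy":-0.42,"dz":0,"spin":25.8},{"grip":1,"dx":0.388,"dy":-0.42,"dz":0,"spin":25.8},{"grip":1,"dx":0.388,"dy":-0.42,"dz":0,"spin":25.8}]'
```

```text
time: 1.35
ee_pos: [0.4501, -0.0266, 0.2309]
tool_rot: [1.0, 0.012, -0.0, -0.0]
wrist_force: [-0.3, -0.2, 0.1]
grip_width: 1.003
grip_force: 0.0
```

```bash
python3 -m crank '[{"grip":1,"dx":0,"dy":0,"dz":0.06,"spin":0},{"grip":1,"dx":0,"dy":0,"dz":0.12,"spin":0},{"grip":1,"dx":0,"dy":0,"dz":0.16,"spin":0},{"grip":1,"dx":0,"dy":0,"dz":0.193,"spin":0},{"grip":1,"dx":0,"dy":0,"dz":0.193,"spin":0},{"grip":1,"dx":0.01,"dy":0,"dz":0.193,"spin":0},{"grip":1,"dx":0.02,"dy":0,"dz":0.193,"spin":0},{"grip":1,"dx":0.03,"dy":0,"dz":0.193,"spin":0},{"grip":1,"dx":0.04,"dy":0,"dz":0.193,"spin":0},{"grip":1,"dx":0.05,"dy":0,"dz":0.193,"spin":0}]'; python3 -c "
from bench import arm;s=arm.read_state();print(s['tool_rot'],s['wrist_force'])"
```

```text
time: 2.6
ee_pos: [0.5002, -0.029, 0.0382]
tool_rot: [1.0, 0.009, -0.001, 0.0]
wrist_force: [-2.8, -1.2, 0.9]
grip_width: 1.002
grip_force: 1.4
[ 9.99957070e-01  9.24285796e-03 -6.46798331e-04  9.30738962e-05] [-2.84050956 -1.15900649  0.85834475]
```

```bash
python3 -m crank '[{"grip":1,"dx":0.006},{"grip":1,"dx":0.012},{"grip":1,"dx":0.018},{"grip":1,"dx":0.024},{"grip":1,"dx":0.030},{"grip":1,"dx":0.036},{"grip":1,"dx":0.042},{"grip":1,"dx":0.048},{"grip":1,"dx":0.054},{"grip":1,"dx":0.054}]'; cat > look.py <<'E'
import sys;from h import *;from bench import arm,viewer
for n,pt in(("scene",(269,224)),("side",(280,180))):
    v=viewer.snapshot(n);im=v['image'];cv2.imwrite(f'pics/{sys.argv[1]}_{n}.png',im)
    H,S,V=cv2.split(cv2.cvtColor(im,cv2.COLOR_BGR2HSV))
    for x in blob((S>120)&((H<12)|(H>172))&(V>105)):
        if np.hypot(*(x[1]-pt))<60: print(n,x[0],x[1].round(),rect(v,x[2],.072))
E
python3 look.py p1
```

```text
scene 1211 [273. 212.] (array([ 0.56652889, -0.02519016]), (137.4801788330078, 93.18614959716797), 83.22286224365234)
side 1387 [279. 190.] (array([ 0.56720661, -0.02333739]), (139.35093688964844, 93.47895050048828), 83.79029846191406)validation failed for argument at $[0]...
```

View pics/p1_side.png

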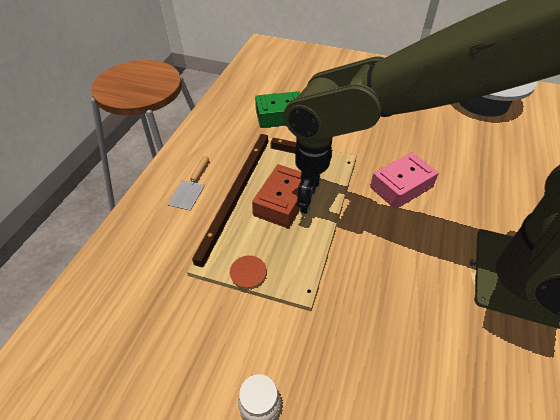

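The gripper stands against the planter's -x face (side view 300,195) and has already turned the planter from 76.6° to 83.5°. The last call was refused because rows need every key, so I'm re-sending it in full.

```bash
python3 -m crank '[{"grip":1,"dx":0.006,"dy":0,"dz":0,"spin":0},{"grip":1,"dx":0.012,"dy":0,"dz":0,"spin":0},{"grip":1,"dx":0.018,"dy":0,"dz":0,"spin":0},{"grip":1,"dx":0.024,"dy":0,"dz":0,"spin":0},{"grip":1,"dx":0.030,"dy":0,"dz":0,"spin":0},{"grip":1,"dx":0.036,"dy":0,"dz":0,"spin":0},{"grip":1,"dx":0.042,"dy":0,"dz":0,"spin":0},{"grip":1,"dx":0.048,"dy":0,"dz":0,"spin":0},{"grip":1,"dx":0.054,"dy":0,"dz":0,"spin":0},{"grip":1,"dx":0.054,"dy":0,"dz":0,"spin":0}]'; python3 look.py p2
```

```text
time: 3.95
ee_pos: [0.5552, -0.028, 0.0388]
tool_rot: [1.0, 0.009, 0.001, 0.0]
wrist_force: [-0.8, -0.4, -0.1]
grip_width: 0.998
grip_force: 0.0
scene 1235 [288. 220.] (array([ 0.61390347, -0.01786689]), (137.63595581054688, 93.09261322021484), -89.01190865039825)
side 1248 [259. 187.] (array([ 0.61342698, -0.01651359]), (139.30020141601562, 93.16909790039062), -88.66856324672699)
```

```bash
python3 -m crank '[{"grip":1,"dx":0.004,"dy":0,"dz":0,"spin":0},{"grip":1,"dx":0.007,"dy":0,"dz":0,"spin":0},{"grip":1,"dx":0.009,"dy":0,"dz":0,"spin":0},{"grip":1,"dx":0.011,"dy":0,"dz":0,"spin":0},{"grip":1,"dx":0.012,"dy":0,"dz":0,"spin":0},{"grip":1,"dx":0.013,"dy":0,"dz":0,"spin":0},{"grip":1,"dx":0.013,"dy":0,"dz":0,"spin":0}]'; python3 look.py p3
```

```text
time: 4.92
ee_pos: [0.567, -0.0277, 0.0384]
tool_rot: [1.0, 0.009, -0.0, -0.0]
wrist_force: [-4.5, -0.3, 3.6]
grip_width: 1.003
grip_force: 2.2
scene 1224 [292. 223.] (array([ 0.62604738, -0.0176639 ]), (137.69374084472656, 92.32843017578125), -88.97711741924286)
side 1231 [254. 186.] (array([ 0.6251054 , -0.01611182]), (139.55343627929688, 93.64630889892578), -88.89928960800171)
```

```bash
python3 -m crank '[{"grip":1,"dx":-0.02,"dy":0,"dz":0,"spin":0},{"grip":1,"dx":-0.04,"dy":0,"dz":-0.02,"spin":0},{"grip":1,"dx":-0.04,"dy":0,"dz":-0.07,"spin":0},{"grip":0.5,"dx":-0.03,"dy":0,"dz":-0.11,"spin":0},{"grip":0.5,"dx":-0.03,"dy":0,"dz":-0.11,"spin":0}]'; python3 -c "
from bench import arm;print(arm.read_state()['joints'])"
```

```text
time: 5.65
ee_pos: [0.5413, -0.0288, 0.1535]
tool_rot: [1.0, 0.009, 0.006, 0.001]
wrist_force: [0.5, 1.2, -0.2]
grip_width: 0.607
grip_force: 0.0
[-1.52294205e-01 -6.01889281e-02  1.97340812e+00  3.35770164e-04
  1.21640996e+00  1.39993184e+00]
```

```bash
python3 -m crank '[{"grip":0.5,"dx":0.087,"dy":-0.127,"dz":0,"spin":-90},{"grip":0.5,"dx":0.087,"dy":-0.127,"dz":0,"spin":-90},{"grip":0.5,"dx":0.087,"dy":-0.127,"dz":0,"spin":-90},{"grip":0.5,"dx":0.087,"dy":-0.127,"dz":0,"spin":-90},{"grip":0.5,"dx":0.087,"dy":-0.127,"dz":0,"spin":-90},{"grip":0.5,"dx":0.087,"dy":-0.127,"dz":0,"spin":-90},{"grip":0.5,"dx":0.087,"dy":-0.127,"dz":0,"spin":-90},{"grip":0.5,"dx":0.087,"dy":-0.127,"dz":0,"spin":-90},{"grip":0.5,"dx":0.087,"dy":-0.127,"dz":0,"spin":-90},{"grip":0.5,"dx":0.087,"dy":-0.127,"dz":0,"spin":-90}]'
```

```text
time: 6.9
ee_pos: [0.6214, 0.1003, 0.1469]
tool_rot: [0.701, 0.713, -0.0, -0.0]
wrist_force: [0.0, -0.8, 0.6]
grip_width: 0.499
grip_force: 0.0
```

```bash
python3 -m crank '[{"grip":0.5,"dx":0,"dy":0,"dz":0.05,"spin":0},{"grip":0.5,"dx":0,"dy":0,"dz":0.09,"spin":0},{"grip":0.5,"dx":0,"dy":0,"dz":0.107,"spin":0},{"grip":0.5,"dx":0,"dy":0,"dz":0.107,"spin":0}]'; python3 -c "
from bench import arm;print(arm.read_state()['tool_rot'])"; python3 look.py p4
```

```text
time: 7.4
ee_pos: [0.6208, 0.1003, 0.0399]
tool_rot: [0.701, 0.713, -0.001, -0.001]
wrist_force: [0.3, -0.1, 0.6]
grip_width: 0.502
grip_force: 0.0
[ 0.70074809  0.71340766 -0.00093033 -0.00086917]
scene 1052 [287. 227.] (array([ 0.62555717, -0.01725605]), (138.46734619140625, 93.307861328125), -89.01421767473221)
side 629 [268. 178.] (array([ 0.61746869, -0.04237429]), (86.65714263916016, 77.56793212890625), -88.78383123874664)
```

View pics/p4_scene.png

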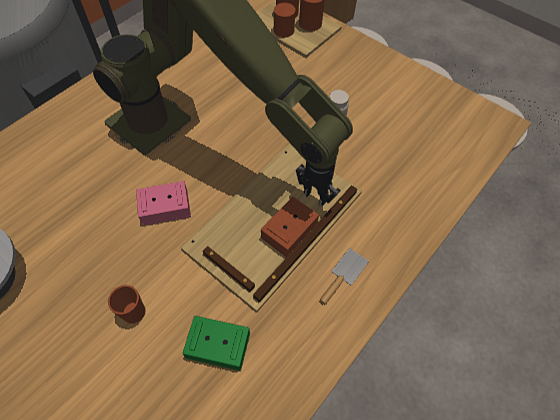

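The gripper is at the planter's +y end (scene 320,185), between it and the saucer, clear of both. Next I push along the rail.

```bash
python3 -m crank '[{"grip":0.5,"dx":-0.02,"dy":0,"dz":0,"spin":0},{"grip":0.5,"dx":-0.032,"dy":0,"dz":0,"spin":0},{"grip":0.5,"dx":-0.044,"dy":0,"dz":0,"spin":0},{"grip":0.5,"dx":-0.056,"dy":0,"dz":0,"spin":0},{"grip":0.5,"dx":-0.068,"dy":0,"dz":0,"spin":0},{"grip":0.5,"dx":-0.08,"dy":0,"dz":0,"spin":0},{"grip":0.5,"dx":-0.092,"dy":0,"dz":0,"spin":0},{"grip":0.5,"dx":-0.104,"dy":0,"dz":0,"spin":0},{"grip":0.5,"dx":-0.116,"dy":0,"dz":0,"spin":0},{"grip":0.5,"dx":-0.125,"dy":0,"dz":0,"spin":0}]';  python3 look.py p5
```

```text
time: 8.75
ee_pos: [0.6245, -0.025, 0.0422]
tool_rot: [0.701, 0.713, 0.001, 0.0]
wrist_force: [0.5, 5.1, 3.3]
grip_width: 0.501
grip_force: 2.4
scene 852 [265. 253.] (array([ 0.62720735, -0.10813651]), (135.3016357421875, 92.86581420898438), -89.06582522392273)
side 236 [285. 150.] (array([ 0.60863058, -0.15067281]), (55.98406982421875, 53.075931549072266), -0.7114028930664062)
```

```bash
python3 -m crank '[{"grip":0.5,"dx":-0.006,"dy":0,"dz":0,"spin":0},{"grip":0.5,"dx":-0.012,"dy":0,"dz":0,"spin":0},{"grip":0.5,"dx":-0.018,"dy":0,"dz":0,"spin":0},{"grip":0.5,"dx":-0.022,"dy":0,"dz":0,"spin":0},{"grip":0.5,"dx":-0.025,"dy":0,"dz":0,"spin":0},{"grip":0.5,"dx":-0.027,"dy":0,"dz":0,"spin":0},{"grip":0.5,"dx":-0.028,"dy":0,"dz":0,"spin":0}]'
```

```text
time: 9.72
ee_pos: [0.6244, -0.0527, 0.0412]
tool_rot: [0.701, 0.714, -0.0, -0.0]
wrist_force: [0.4, 3.6, 1.2]
grip_width: 0.498
grip_force: 2.0
```

```bash
python3 -m crank '[{"grip":0.5,"dx":-0.001,"dy":0,"dz":0,"spin":0},{"grip":0.5,"dx":-0.002,"dy":0,"dz":0,"spin":0},{"grip":0.5,"dx":-0.002,"dy":0,"dz":0,"spin":0}]'
```

```text
time: 10.1
ee_pos: [0.6244, -0.0535, 0.0412]
tool_rot: [0.701, 0.714, 0.001, -0.001]
wrist_force: [-0.7, 7.1, 1.3]
grip_width: 0.501
grip_force: 3.8
```

```bash
python3 -m crank '[{"grip":0.5,"dx":-0.001,"dy":0,"dz":0,"spin":0},{"grip":0.5,"dx":-0.002,"dy":0,"dz":0,"spin":0},{"grip":0.5,"dx":-0.003,"dy":0,"dz":0,"spin":0},{"grip":0.5,"dx":-0.003,"dy":0,"dz":0,"spin":0}]'; python3 look.py p6
```

```text
time: 10.6
ee_pos: [0.6244, -0.0536, 0.0413]
tool_rot: [0.701, 0.714, 0.002, -0.003]
wrist_force: [-0.7, 17.5, 4.2]
grip_width: 0.5
grip_force: 8.8
scene 888 [258. 261.] (array([ 0.62774808, -0.13650218]), (135.6259765625, 93.45262908935547), -89.23325651884079)
side 212 [288. 144.] (array([ 0.60740333, -0.17796136]), (53.54102325439453, 53.0584602355957), -89.15254455804825)
```

```bash
python3 -m crank '[{"grip":0.5,"dx":0.02,"dy":0,"dz":0,"spin":0},{"grip":0.5,"dx":0.045,"dy":0,"dz":0,"spin":0},{"grip":0.5,"dx":0.045,"dy":0,"dz":-0.05,"spin":0},{"grip":0.5,"dx":0.045,"dy":0,"dz":-0.11,"spin":0},{"grip":0.5,"dx":0.045,"dy":0,"dz":-0.11,"spin":0}]'
```

```text
time: 11.32
ee_pos: [0.6277, -0.0135, 0.1584]
tool_rot: [0.7, 0.714, 0.003, 0.005]
wrist_force: [-0.2, -0.4, 0.1]
grip_width: 0.497
grip_force: 0.0
```

```bash
python3 -m crank '[{"grip":0.9,"dx":-0.12,"dy":-0.096,"dz":0,"spin":90},{"grip":0.9,"dx":-0.12,"dy":-0.096,"dz":0,"spin":90},{"grip":0.9,"dx":-0.12,"dy":-0.096,"dz":0,"spin":90},{"grip":0.9,"dx":-0.12,"dy":-0.096,"dz":0,"spin":90},{"grip":0.9,"dx":-0.12,"dy":-0.096,"dz":0,"spin":90},{"grip":0.9,"dx":-0.12,"dy":-0.096,"dz":0,"spin":90},{"grip":0.9,"dx":-0.12,"dy":-0.096,"dz":0,"spin":90},{"grip":0.9,"dx":-0.12,"dy":-0.096,"dz":0,"spin":90},{"grip":0.9,"dx":-0.12,"dy":-0.096,"dz":0,"spin":90},{"grip":0.9,"dx":-0.12,"dy":-0.096,"dz":0,"spin":90}]'; python3 look.py p7
```

```text
time: 12.58
ee_pos: [0.5292, -0.1346, 0.15]
tool_rot: [1.0, 0.01, -0.001, 0.0]
wrist_force: [-0.2, -0.7, -0.8]
grip_width: 0.897
grip_force: 0.0
scene 1603 [261. 253.] (array([ 0.62740036, -0.13540795]), (137.50267028808594, 93.48902130126953), -88.91364371776581)
side 1234 [274. 154.] (array([ 0.62622301, -0.13429365]), (139.84617614746094, 95.01541137695312), -88.82009243965149)
```

```bash
python3 -m crank '[{"grip":0.9,"dx":0,"dy":0,"dz":0.05,"spin":0},{"grip":0.9,"dx":0,"dy":0,"dz":0.1,"spin":0},{"grip":0.9,"dx":0.01,"dy":0,"dz":0.11,"spin":0},{"grip":0.9,"dx":0.022,"dy":0,"dz":0.11,"spin":0},{"grip":0.9,"dx":0.032,"dy":0,"dz":0.11,"spin":0},{"grip":0.9,"dx":0.037,"dy":0,"dz":0.11,"spin":0},{"grip":0.9,"dx":0.039,"dy":0,"dz":0.11,"spin":0},{"grip":0.9,"dx":0.04,"dy":0,"dz":0.11,"spin":0},{"grip":0.9,"dx":0.041,"dy":0,"dz":0.11,"spin":0},{"grip":0.9,"dx":0.041,"dy":0,"dz":0.11,"spin":0}]'
```

```text
time: 13.92
ee_pos: [0.5706, -0.1337, 0.0414]
tool_rot: [1.0, 0.009, -0.0, -0.0]
wrist_force: [-5.4, -0.4, 3.8]
grip_width: 0.899
grip_force: 2.6
```

```bash
python3 -m crank '[{"grip":0.9,"dx":0.001,"dy":0,"dz":0,"spin":0},{"grip":0.9,"dx":0.002,"dy":0,"dz":0,"spin":0},{"grip":0.9,"dx":0.002,"dy":0,"dz":0,"spin":0}]'
```

```text
time: 14.3
ee_pos: [0.5719, -0.1336, 0.0413]
tool_rot: [1.0, 0.009, -0.001, -0.0]
wrist_force: [-8.6, 0.0, 5.8]
grip_width: 0.903
grip_force: 4.2
```

```bash
python3 -m crank '[{"grip":0.9,"dx":0.001,"dy":0,"dz":0,"spin":0},{"grip":0.9,"dx":0.002,"dy":0,"dz":0,"spin":0},{"grip":0.9,"dx":0.003,"dy":0,"dz":0,"spin":0},{"grip":0.9,"dx":0.003,"dy":0,"dz":0,"spin":0}]'
```

```text
time: 14.8
ee_pos: [0.5717, -0.1336, 0.041]
tool_rot: [1.0, 0.009, -0.005, -0.0]
wrist_force: [-20.5, -0.7, 14.1]
grip_width: 0.904
grip_force: 10.1
```

```bash
python3 -m crank '[{"grip":0.9,"dx":-0.02,"dy":0,"dz":0,"spin":0},{"grip":0.9,"dx":-0.05,"dy":0,"dz":0,"spin":0},{"grip":0.9,"dx":-0.06,"dy":0,"dz":-0.06,"spin":0},{"grip":0.9,"dx":-0.1,"dy":0,"dz":-0.12,"spin":0},{"grip":0.9,"dx":-0.14,"dy":-0.04,"dz":-0.18,"spin":0},{"grip":0.9,"dx":-0.16,"dy":-0.1,"dz":-0.2,"spin":0},{"grip":0.9,"dx":-0.16,"dy":-0.15,"dz":-0.2,"spin":0},{"grip":0.9,"dx":-0.16,"dy":-0.15,"dz":-0.2,"spin":0}]'; python3 look.py p8; python3 - <<'E'
import cv2,numpy as np
a=cv2.imread('pics/p8_scene.png')[205:325,190:320];b=cv2.imread('pics/p8_side.png')[100:220,220:350]
f=lambda i:cv2.resize(i,(400,370),interpolation=cv2.INTER_CUBIC)
cv2.imwrite('pics/e.png',np.clip(np.hstack([f(a),f(b)])*1.8,0,255).astype(np.uint8))
E
```

```text
time: 15.8
ee_pos: [0.4138, 0.0161, 0.2432]
tool_rot: [1.0, 0.011, 0.003, -0.0]
wrist_force: [0.7, -0.3, 0.5]
grip_width: 0.899
grip_force: 0.0
scene 1589 [262. 253.] (array([ 0.63050211, -0.13514172]), (137.33151245117188, 93.15483093261719), -88.71540260314941)
side 1228 [273. 153.] (array([ 0.63027248, -0.13415475]), (139.56724548339844, 93.38623046875), -88.65429174900055)
```

View pics/e.png

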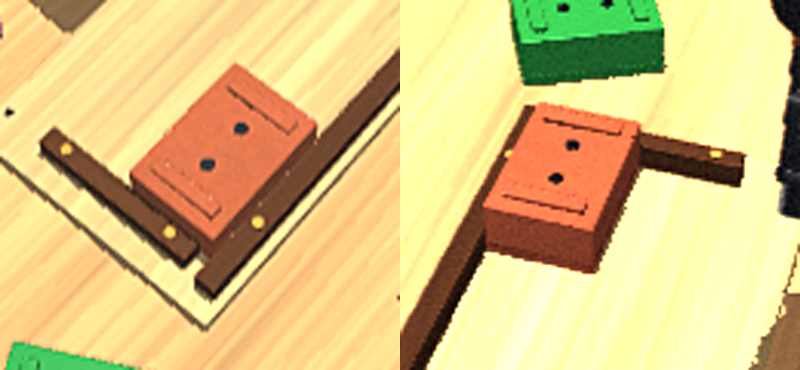

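View pics/p8_scene.png

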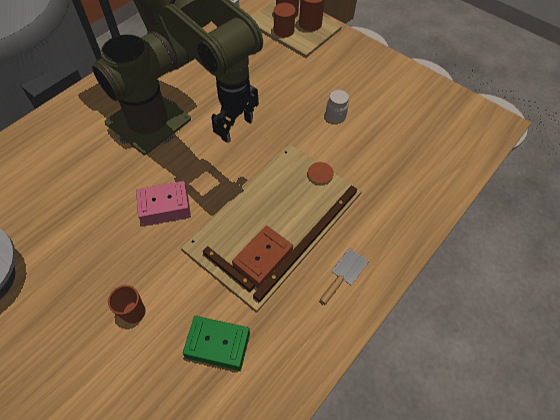

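Both views show the planter flush in the corner, with its centre at scene (262,253) and at about the rail's angle. The saucer (320,173), tumbler (126,303), jar (338,106) and spatula (345,272) haven't moved, and the arm is clear.

```bash
python3 -c "
from bench import arm;print(arm.finish_job())"
```

```text
the job is handed in; nothing more can be done
None
```

I pushed the planter flat into the jig corner, against the long rail and the end stop; both contacts showed as a sharp rise in push force. By camera it sits within about 0.3° of the rail. The saucer, tumbler, jar and spatula did not move, the arm is clear, and the job was handed in at about 16 s.

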